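# Put the slide box away in the roll-top organiser

### The arm

A 6-joint arm with a two-finger parallel gripper is mounted at the origin on the work surface. World frame = base frame: x ahead of the robot, y to its left, z up, the work surface at z = 0. Lengths are in mm, angles in rad, forces in N, time in s.
With the tool pointing down it reaches from about 300 to 775 mm from the base axis. Payload 14.6 kg.
Tool frame: the origin (TCP) lies on the centre line of the jaws, within the pads' length; the fingertips stand ahead of it and the grasp point (between the pads) is the TCP (manip.tip_reach is the z of the fingertips in the tool frame, in mm); z points along the fingers, y is the direction in which the jaws open and shut (so a half turn about z gives the same grasp; the last joint's range is limited). The gripper opens to 94 mm and grips with 3 to 60 N. Pads are 16 mm wide; open, the fingers measure 119 mm over their backs; the gripper's body (75 mm by 177 mm) begins 78 mm behind the grasp point.
Start: joints at [1.117, 0.3, 1.521, -0, 1.321, -0.067], TCP at [207.471, 509.357, 224.446] pointing down, gripper open.
Joint ranges: [-3.03, 3.03], [-0.79, 2.21], [0.23, 2.52], [-1.04, 4.18], [0, 3.07], [-2.55, 2.55]. Speed limits (rad/s): [2.22, 2.22, 2.57, 3.14, 3.14, 3.14].

### API

Orientations are given as [roll, pitch, yaw] about the fixed x, y, z axes, in that order (R = Rz(yaw) Ry(pitch) Rx(roll)).
In Python, from cell import manip, camera, search_frame, masks_of, tip_of gives the robot as it stands.
- The arm moves only by the tool send_rows, never from a script. Its argument "plan" is a list of rows, each an object with "travel": the shift along the tool's x, y, z in mm, a list of three; "delta_rot": the turn, a rotation vector about the tool's x, y, z in degrees, a list of three; "fingers": the gripper's target within -1 to 1 (shut at 1, half-way at 0, fully open at -1). In form: [{"travel": [dx, dy, dz], "delta_rot": [wx, wy, wz], "fingers": fingers}, ...]. A call has 1 to 20 rows; each row shifts and turns the commanded pose from where the row before left it, along the tool's axes as they then stand; what a row does not reach is not made up. A row lasts 1/8 s, in which the tool goes at most 62.5 mm and 10.7 degrees, less where a joint would pass 70% of its speed; a pose out of reach is approached as far as the arm can. A call is refused whole if a number of a shift passes 62.5 or a number of a turn 10.7, either way. A call with a gripper value outside its range is refused whole. The fingers move at their own pace and stop on an object; "grip_force" is the grip in N (left out, the last holds). Time passes only in rows, so rows that do not move let the fingers close. It gives the time, the measured TCP pose, the force and the opening at its end, in the units of the state.
- manip.read_state(): the state, without advancing time (a new reading comes with each control period).
- camera(name): name is "scene" or "side" or "wrist"; returns a dict with "color" (420x560x3 uint8, red, green, blue), "z_map" (420x560 float32, mm along the optical axis (not along the pixel's ray), 0 where there is no reading), "fov_y" (degrees; the focal length in pixels is half the picture's height over the tangent of half this angle, whatever the lens; pixels are square), "cx", "cy" (the principal point, pixels), "world_from_camera" (4x4, takes a point from camera to world coordinates); the wrist camera has in their place "tool_from_camera" (4x4, takes a point from camera to tool coordinates, whose origin is the TCP and whose axes are the flange's). Camera axes: x right, y up, looking along -z (the intrinsics and any distortion apply to the point x, -y, -z); pixel columns grow to the right and rows downward; lengths in mm; the calibration is good to about 2 mm. A picture is of the moment at which its call begins: read the wrist's pose just before it.
- manip.sign_off(): hands the job in, once; it reports no verdict.
Trained networks look in the newest picture that a camera, given by its name, has taken for a name from the list of things; names that differ only in an ending like _2 or _b are one class to them, and where a whole thing is asked for, a point or a joint stands for the part that bears it (a point fixed in the world has none). Each returns a list of dicts, best first, with "confidence" (0 to 1); they miss things now and then, are a little off and sometimes report something else, mostly with a low value. They report only what shows in the picture. A call takes as long as a camera call. They do not tell look-alikes from the thing itself.
- search_frame(name, camera): "at" ([x, y, z] in mm, in the coordinates of the camera as it stood for that picture, good to about 4 mm: the middle of the surface that is visible of it).
- masks_of(name, camera): "region" (420x560 bool, what is visible of it).
- tip_of(name, camera): "at" ([x, y, z] in mm, in the coordinates of the camera as it stood for that picture, good to about 4 mm: a listed point, or the origin of a listed thing).
The state is a dict: "clock": time; "joints": joint angles; "qd": joint speeds; "effort": joint torques, N m; "eef_pos": TCP position; "eef_rot": TCP orientation; "wrist_force": force on the tool from outside, world axes, zero at the start; "moment": the same for the moment, N m; "finger_gap": finger opening in mm.
Only numpy, scipy, OpenCV 4.12 (cv2) and the standard library are available. Lean on these libraries where they do the work, as an engineer would, in place of code of your own. Each camera call takes 0.05 s, during which the arm holds its last target. There are 200 camera calls.

### The job

Roll the organiser's slatted cover open, nudge the slide boxes in its rack along to make room, and stand the slide box from the desk upright in the rack beside them without dropping it. Then roll the cover fully shut. Keep the stored boxes standing in the rack, and leave the mug, tape and jar where they are.

Things in the scene. Friction and masses are not known exactly. Their poses are not given: they have to be found in the camera images.
- organiser: fixed wooden roll-top desk organiser, 332 deep (x) x 256 wide (y) x 166 mm high, front (-x) towards the robot. Origin: on the desk, midway between its side cheeks, z up. In its frame the cover's roll axis runs along y at x = 0, z = -30 mm (below the desk top). Cheeks: y = +-116 to +-128, arcs of radius 196 about the axis. Front panel: x = -139 to -129, 90 high. Inner floor 10 mm above the desk
- cover (a joint): roll of the curved slatted cover about the organiser's axis, rad: 0 = fully shut (leading edge just above the front panel), 1.134 = fully open (rolled back over the organiser's rear). It stays where it is left and takes about 1 to 5 N at the ledge. Outer surface 191 mm, inner 184 mm from the axis; it spans 63 degrees of arc from the ledge backwards, 228 mm wide
- ledge (a point): centre of the pull ledge on the cover's leading edge: a bar 180 mm long (along the organiser's y), 12 mm thick in the rolling direction, standing out from 189 to 215 mm from the axis (centre at 202). Seen from the axis it lies 47 degrees above the organiser's -x when shut, plus the joint angle. Fingertips can push it open from below, shut from behind; free air on both sides
- rack (a point): floor centre of the rack in the organiser (55 mm to the front of its origin, 10 mm above the desk), axes parallel to the organiser's: a shallow tray, inside 60 (x) x 118 mm (y), rim 4 mm wide, 10 mm high. Slide boxes stand in it side by side in a row along y, their 26 mm side along y; 40 mm of its length is free, spread over the gaps, each too narrow for another box
- newbox_mid (a point): the slide box to put away, standing on the desk outside the organiser: a slide box of white plastic with a blue lid, 54 (its x) x 26 (its y) x 60 mm tall, about 80 g, identical to the other three; the point is its centre, 30 mm above its underside, z up
- stored0_mid (a point): stored box 0 (counted from the organiser's -y end), standing loose in the rack: a slide box of white plastic with a blue lid, 54 (its x) x 26 (its y) x 60 mm tall, about 80 g, identical to the other three; the point is its centre, 30 mm above its underside, z up
- stored1_mid (a point): stored box 1 (counted from the organiser's -y end), standing loose in the rack: a slide box of white plastic with a blue lid, 54 (its x) x 26 (its y) x 60 mm tall, about 80 g, identical to the other three; the point is its centre, 30 mm above its underside, z up
- stored2_mid (a point): stored box 2 (counted from the organiser's -y end), standing loose in the rack: a slide box of white plastic with a blue lid, 54 (its x) x 26 (its y) x 60 mm tall, about 80 g, identical to the other three; the point is its centre, 30 mm above its underside, z up
- mug: white mug, 76 mm wide with a handle at its side, 90 mm tall, bystander; origin centre of its underside
- tape: grey roll of tape lying flat, 80 mm wide, 22 mm high, bystander; origin centre of its underside
- jar: small glass jar with black cap, 56 mm wide, 70 mm tall, bystander; origin centre of its underside
There are look-alikes about, which are no part of the job. What is shaped like the part that bears newbox_mid but green or orange is not meant.

How it is judged (in metres and radians):
On the way, in this order (a step that is already met when the one before it is completed fails the run):
1. the cover is rolled open at least 0.6 rad (value of joint cover above 0.6 rad), for 0.1 s.
2. the new box stands in the rack and is let go, the cover still open (x of newbox_mid in the frame of rack between -0.008 and 0.008 m and y of newbox_mid in the frame of rack between -0.049 and 0.049 m and z of newbox_mid in the frame of rack between 0.024 and 0.036 m and angle between newbox_mid's own z axis and vertical below 0.12 rad and contact force between the fingers and newbox below 0.05 N and value of joint cover above 0.3 rad), for 0.2 s.
At the end, for the whole second after the job is handed in: The cover is shut to within 0.06 rad (12 mm at the ledge); all four slide boxes stand in the rack: centre within 8 mm of the row line and 49 mm of the rack's middle, 24 to 36 mm above its floor, tilted less than 0.12 rad, the new one at rest; mug, tape and jar are within 30 mm of where they were (value of joint cover below 0.06 rad and x of newbox_mid in the frame of rack between -0.008 and 0.008 m and y of newbox_mid in the frame of rack between -0.049 and 0.049 m and z of newbox_mid in the frame of rack between 0.024 and 0.036 m and angle between each of newbox_mid, stored0_mid, stored1_mid, stored2_mid's own z axis and vertical below 0.12 rad and x of stored0_mid in the frame of rack between -0.008 and 0.008 m and y of stored0_mid in the frame of rack between -0.049 and 0.049 m and z of stored0_mid in the frame of rack between 0.024 and 0.036 m and x of stored1_mid in the frame of rack between -0.008 and 0.008 m and y of stored1_mid in the frame of rack between -0.049 and 0.049 m and z of stored1_mid in the frame of rack between 0.024 and 0.036 m and x of stored2_mid in the frame of rack between -0.008 and 0.008 m and y of stored2_mid in the frame of rack between -0.049 and 0.049 m and z of stored2_mid in the frame of rack between 0.024 and 0.036 m and linear speed of newbox below 0.02 m/s and distance of each of mug, tape, jar from where it was at the start of the episode below 0.03 m); the robot touches nothing.
It fails at once if the slide box is dropped or thrown (moves faster than 0.6 m/s while not touched by the fingers) (contact force between the fingers and newbox below 0.05 N and linear speed of newbox above 0.6 m/s).
It fails at once if a stored box is tipped over (more than 0.6 rad) (angle between any of stored0_mid, stored1_mid, stored2_mid's own z axis and vertical above 0.6 rad).
It fails at once if the mug, tape or jar is knocked over or pushed away (more than 60 mm) (distance of any of mug, tape, jar from where it was at the start of the episode above 0.06 m).
It also fails if it takes over 72 s, if anything falls off the work surface, if the arm or the gripper's body presses on something with over 40 N, if the wrist force passes 120 N, or if a joint passes its speed limit or range.

## Working session

There is one attempt and no reset: what is moved stays moved. The work goes in short steps, Python scripts to look and compute and a tool call to move; the robot and the scene stay as the last step left them, time stands still between calls to the robot, and variables do not carry over. Pictures are saved under pics/ and viewed, about 8 in all and at most 12, crops included, and the job is handed in when it is done.

Besides the shell and the picture viewer there is one more tool, called after "Emit:" as name([rows], argument=value, ...), one row to a line, values as JSON. send_rows: Moves the arm, as the interface text tells. Its arguments: {"type":"object","properties":{"plan":{"type":"array"},"grip_force":{"type":"number"}},"required":["plan"]}

```bash
ls; mkdir -p pics
cat > h.py <<'E'
import numpy as np, cv2
from cell import manip, camera, search_frame, masks_of, tip_of
from scipy.spatial.transform import Rotation as R
def tcp():
    s=manip.read_state(); T=np.eye(4); T[:3,:3]=R.from_euler('xyz',s['eef_rot']).as_matrix(); T[:3,3]=s['eef_pos']; return T
def shot(n):
    T=tcp(); c=camera(n)
    c['W']=c['world_from_camera'] if n!='wrist' else T@np.array(c['tool_from_camera'])
    c['W']=np.array(c['W']); return c
def tw(c,p): return (c['W']@np.r_[p,1])[:3]
def cloud(c):
    z=c['z_map']; h,w=z.shape; f=h/2/np.tan(np.radians(c['fov_y'])/2)
    v,u=np.mgrid[:h,:w]
    P=np.stack([(u-c['cx'])/f*z,-(v-c['cy'])/f*z,-z,np.ones_like(z)],-1)
    return (P@c['W'].T)[...,:3]
def save(c,n): cv2.imwrite('pics/'+n,c['color'][...,::-1])
E
python3 - <<'E'
from h import *
np.set_printoptions(precision=1,suppress=True)
print(manip.read_state(), getattr(manip,'tip_reach',None))
ims=[]
for n in('scene','side'):
    c=shot(n); ims.append(c['color'][...,::-1]); print(n,c['W'][:3,3],c['fov_y'],[k for k in c])
    for t in('organiser','ledge','rack','newbox_mid','stored0_mid','stored1_mid','stored2_mid','mug','tape','jar'):
        print(t,[(round(d['confidence'],2),tw(c,d['at'])) for d in tip_of(t,n)[:4]])
    cv2.imwrite(f'pics/{n}0.png',ims[-1])
E
```

```text
pics
{'clock': 0.0, 'joints': array([ 1.1,  0.3,  1.5, -0. ,  1.3, -0.1]), 'qd': array([ 0.,  0.,  0.,  0., -0., -0.]), 'effort': array([ -0. , -53.2, -35.3,   0.1,   0. ,  -0. ]), 'eef_pos': array([207.4, 509.1, 223.9]), 'eef_rot': array([-3.1, -0. ,  2.8]), 'wrist_force': array([ 1. , -0.1, -0.4]), 'moment': array([-0.,  0., -0.]), 'finger_gap': 94.14327875256059} 19.0
scene [ 946.2  -21.3 1298.9] 44.976140073632905 ['color', 'z_map', 'fov_y', 'cx', 'cy', 'world_from_camera', 'W']
organiser []
ledge [(0.77, array([475.5,  56.7, 125.4]))]
rack []
newbox_mid [(0.81, array([549.8, 278.3,  33.3])), (0.69, array([597.9, 445.3,  31.9]))]
stored0_mid []
stored1_mid []
stored2_mid [(0.4, array([436.4, 342.3,  -0.6]))]
mug [(0.8, array([ 454.3, -333.8,    2.2]))]
tape [(0.56, array([ 591.1, -354.5,   -0.5]))]
jar [(0.76, array([438.9, 344.4,  -1.6]))]
side [ 669.8  415.6 1319.4] 46.48247992057162 ['color', 'z_map', 'fov_y', 'cx', 'cy', 'world_from_camera', 'W']
organiser [(0.51, array([436.6, 340.5,  -2.8]))]
ledge [(0.57, array([477.4,  49.9, 123.6]))]
rack [(0.4, array([604.7, 361.1,  28. ])), (0.34, array([436.2, 340.8,  -1.4]))]
newbox_mid [(0.58, array([598. , 443.3,  29.1])), (0.57, array([552.9, 275. ,  26.1])), (0.46, array([603.8, 359.8,  27.5]))]
stored0_mid []
stored1_mid []
stored2_mid []
mug [(0.58, array([ 457.5, -335.2,   -4. ]))]
tape [(0.91, array([ 595.4, -360. ,    0.8]))]
jar [(0.66, array([433.6, 336.2,  -4.2]))]
```

View pics/scene0.png

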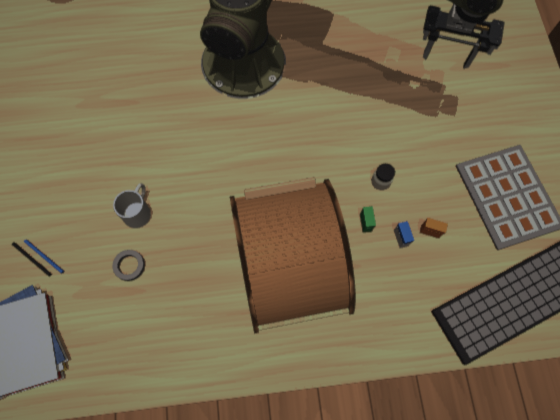

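View pics/side0.png

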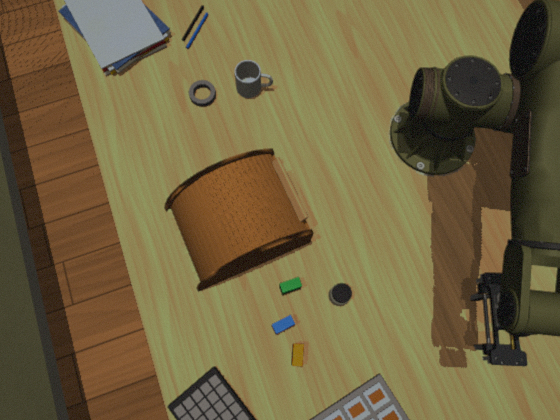

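Both pictures show the blue box between the green and orange look-alikes: scene (405,232), side (283,325). The shut organiser is at scene (292,255). Next I fit the organiser and box poses from the depth maps.

Run:
```python
from h import *
from scipy.optimize import least_squares
np.set_printoptions(precision=1,suppress=True)
Q=[];B=[]
for n in('scene','side'):
    c=shot(n);P=cloud(c);col=c['color'].astype(int)
    ok=c['z_map']>0
    m=ok&(P[...,0]>420)&(P[...,0]<860)&(P[...,1]>-120)&(P[...,1]<240)&(P[...,2]>100)&(P[...,2]<175)
    q=P[m]
    # axis line: point (a,b), yaw th ; r = hypot(local x, z+30)=191
    def f(p): 
        u=(q[:,0]-p[0]*100)*np.cos(p[1])+(q[:,1])*np.sin(p[1]); return np.hypot(u,q[:,2]+30)-191
    s=least_squares(f,[6.5,0.2],loss='soft_l1',f_scale=2); th=s.x[1]
    v=-(q[:,0]-s.x[0]*100)*np.sin(th)+q[:,1]*np.cos(th)
    lo,hi=np.percentile(v,[.3,99.7]); mid=(lo+hi)/2
    o=np.array([s.x[0]*100-mid*np.sin(th),mid*np.cos(th)])
    print(n,'yaw',np.round(th,4),'org',o,'width',hi-lo,'res',np.median(abs(s.fun)))
    b=ok&(col[...,2]>1.4*col[...,0])&(col[...,2]>60)&(P[...,0]>520)&(P[...,0]<680)&(P[...,1]>240)&(P[...,1]<480)&(P[...,2]>15)
    t=P[b];r=cv2.minAreaRect(t[:,:2].astype(np.float32)); print('box',r,np.percentile(t[:,2],[5,50,98]),len(t))
    top=t[t[:,2]>52]; print('top',cv2.minAreaRect(top[:,:2].astype(np.float32)),len(top))
```

```text
scene yaw 0.0719 org [594.8  62.6] width 254.3381891624724 res 2.9616416648545254
box ((604.8320922851562, 363.6986999511719), (54.8096809387207, 26.33595848083496), 7.171046733856201) [55.6 59.8 64.8] 204
top ((604.8320922851562, 363.6986999511719), (54.8096809387207, 26.33595848083496), 7.171046733856201) 203
side yaw 0.0741 org [597.5  60.2] width 255.78461268337554 res 3.553414926308534
box ((574.73876953125, 333.56231689453125), (138.31190490722656, 47.51334762573242), 42.30817413330078) [53.3 58.5 63.4] 221
top ((574.73876953125, 333.56231689453125), (138.31190490722656, 47.51334762573242), 42.30817413330078) 216
```

Run:
```python
from h import *
from scipy.optimize import least_squares
np.set_printoptions(precision=1,suppress=True)
for n in('scene','side'):
    c=shot(n);P=cloud(c);ok=c['z_map']>0
    m=ok&(P[...,0]>420)&(P[...,0]<860)&(P[...,1]>-120)&(P[...,1]<240)&(P[...,2]>20)&(P[...,2]<185)
    q0=P[m]; print(n,'rect',cv2.minAreaRect(q0[:,:2].astype(np.float32)))
    x0,y0,th=598,61,.09
    q=q0
    for it in range(6):
        def loc(p): 
            d=q-[p[0],p[1],0]; return d[:,0]*np.cos(p[2])+d[:,1]*np.sin(p[2]), -d[:,0]*np.sin(p[2])+d[:,1]*np.cos(p[2])
        u,v=loc((x0,y0,th)); k=(abs(v)<105)&(u>-100)&(u<120); qq=q[k]
        s=least_squares(lambda p: np.hypot((qq[:,0]-p[0]-0)*np.cos(p[1])+(qq[:,1]-y0)*np.sin(p[1]),qq[:,2]+30)-191-p[2],[x0,th,0],loss='soft_l1',f_scale=1,x_scale=[10,.1,1])
        x0,th=s.x[:2]
    print('fit x0 %.1f y0 %.1f th %.4f dr %.1f med %.2f'%(x0,y0,th,s.x[2],np.median(abs(s.fun))))
    u,v=loc((x0,y0,th)); r=np.hypot(u,q[:,2]+30); print('u range',np.percentile(u,[.2,99.8]),'v',np.percentile(v,[.2,99.8]))
    k=r>205; print('ledge pts',k.sum(), 'u,v,z',np.median(u[k]),v[k].min(),v[k].max(),np.median(q[k][:,2]),'ang',np.degrees(np.median(np.arctan2(q[k][:,2]+30,-u[k]))),'r',np.median(r[k]))
    t=tip_of('ledge',n)[0]['at']; print('net ledge',tw(c,t))
    # top-edge (cheek) y centre
    for a,b in((-60,-20),(-20,20),(20,60)):
        k=(u>a)&(u<b)&(q[:,2]>100); print(np.percentile(v[k],[.5,99.5]),end=' ')
    print()
```

```text
scene rect ((627.2247314453125, 65.4083023071289), (330.82830810546875, 256.9715576171875), 4.303454875946045)
fit x0 597.1 y0 61.0 th 0.0731 dr -1.1 med 2.42
u range [-132.  190.] v [-125.7  129.3]
ledge pts 295 u,v,z -125.99097684541489 -88.24088484916179 126.22773407144577 137.0779945328909 ang 53.035243937706674 r 209.99672781956343
net ledge [477.9  54.1 127.6]
[-125.   128.1] [-125.   128.2] [-125.1  128. ] 
side rect ((628.3592529296875, 61.729270935058594), (329.1810302734375, 258.94354248046875), 4.199721813201904)
fit x0 599.2 y0 61.0 th 0.0732 dr -2.4 med 2.29
u range [-133.8  186.5] v [-129.3  127.4]
ledge pts 279 u,v,z -128.28189596112563 -91.29327071558225 88.2385513177393 135.44353662590152 ang 52.29135495461164 r 209.32095485902377
net ledge [478.7  52.6 124.4]
[-128.9  126.9] [-128.2  127.1] [-128.   127.1]
```

```bash
cat >> h.py <<'E'
TH=.0735; O=np.array([599.5,61.7,0])
OR=R.from_euler('z',TH).as_matrix()
def org(p): return O+OR@np.array(p,float)
def toorg(p): return OR.T@(np.array(p)-O)
def plan(goals,yaw=np.pi/2+TH,step=30):
    T=tcp(); p=T[:3,3]; r=R.from_matrix(T[:3,:3])
    for g in goals:
        rg=R.from_euler('xyz',[np.pi,0,yaw]); d=(r.inv()*rg).as_rotvec(); g=np.array(g,float)
        n=int(max(np.ceil(np.linalg.norm(g-p)/step),np.ceil(np.degrees(np.linalg.norm(d))/9.5),1))
        for i in range(n):
            ri=r*R.from_rotvec(d*i/n); print('travel',np.round(ri.inv().apply((g-p)/n)).astype(int).tolist(),'rot',np.round(np.degrees(d/n),1).tolist())
        print('--'); p=g; r=rg
E
python3 - <<'E'
from h import *
print(manip.read_state()['eef_rot'])
plan([org([-195,0,190])],step=40)
E
```

```text
[-3.14158437e+00  6.43527383e-06  2.75481154e+00]
travel [-27, -27, 3] rot [-0.0, 0.0, 4.9]
travel [-30, -25, 3] rot [-0.0, 0.0, 4.9]
travel [-32, -22, 3] rot [-0.0, 0.0, 4.9]
travel [-33, -19, 3] rot [-0.0, 0.0, 4.9]
travel [-35, -16, 3] rot [-0.0, 0.0, 4.9]
travel [-36, -13, 3] rot [-0.0, 0.0, 4.9]
travel [-37, -10, 3] rot [-0.0, 0.0, 4.9]
travel [-38, -7, 3] rot [-0.0, 0.0, 4.9]
travel [-38, -4, 3] rot [-0.0, 0.0, 4.9]
travel [-39, 0, 3] rot [-0.0, 0.0, 4.9]
travel [-39, 3, 3] rot [-0.0, 0.0, 4.9]
travel [-38, 6, 3] rot [-0.0, 0.0, 4.9]
travel [-37, 9, 3] rot [-0.0, 0.0, 4.9]
--
```

Emit:
send_rows([
  {"travel": [-27,-27,3],"delta_rot": [0,0,4.9],"fingers": 1},
  {"travel": [-30,-25,3],"delta_rot": [0,0,4.9],"fingers": 1},
  {"travel": [-32,-22,3],"delta_rot": [0,0,4.9],"fingers": 1},
  {"travel": [-33,-19,3],"delta_rot": [0,0,4.9],"fingers": 1},
  {"travel": [-35,-16,3],"delta_rot": [0,0,4.9],"fingers": 1},
  {"travel": [-36,-13,3],"delta_rot": [0,0,4.9],"fingers": 1},
  {"travel": [-37,-10,3],"delta_rot": [0,0,4.9],"fingers": 1},
  {"travel": [-38,-7,3],"delta_rot": [0,0,4.9],"fingers": 1},
  {"travel": [-38,-4,3],"delta_rot": [0,0,4.9],"fingers": 1},
  {"travel": [-39,0,3],"delta_rot": [0,0,4.9],"fingers": 1},
  {"travel": [-39,3,3],"delta_rot": [0,0,4.9],"fingers": 1},
  {"travel": [-38,6,3],"delta_rot": [0,0,4.9],"fingers": 1},
  {"travel": [-37,9,3],"delta_rot": [0,0,4.9],"fingers": 1},
  {"travel": [0,0,0],"delta_rot": [0,0,0],"fingers": 1},
], grip_force=15)

```text
clock: 3.15
eef_pos: [405.1, 47.5, 185.3]
eef_rot: [-3.141, 0.0, 1.639]
wrist_force: [-0.3, -0.1, 0.1]
finger_gap: 0.2
```

Run:
```python
from h import *
np.set_printoptions(precision=1,suppress=True)
s=manip.read_state(); print(s['eef_rot'],toorg(s['eef_pos']),s['finger_gap'])
c=shot('wrist');save(c,'w1.png')
print([(d['confidence'],toorg(tw(c,d['at']))) for d in tip_of('ledge','wrist')])
print(c['tool_from_camera'])
```

```text
[-3.1  0.   1.6] [-194.9    0.1  185.3] 0.22573579046302392
[(0.73, array([-124.4,    1. ,  120.3]))]
[[   0.     1.     0.3   84.3]
 [   1.    -0.    -0.     1.3]
 [  -0.     0.3   -1.  -159.7]
 [   0.     0.     0.     1. ]]
```

View pics/w1.png

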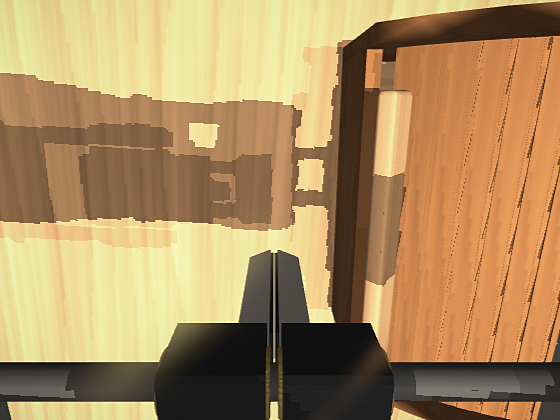

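The wrist picture shows the closed fingertips at (272,255) left of the ledge, which is the pale bar at columns 375–410. The ledge is measured at (-124, 1, 120) in the organiser frame, as expected. Now I push it open from below along the arc.

Emit:
send_rows([
  {"travel": [0,8,25],"delta_rot": [0,0,0],"fingers": 1},
  {"travel": [0,20,24],"delta_rot": [0,0,0],"fingers": 1},
  {"travel": [0,16,0],"delta_rot": [0,0,0],"fingers": 1},
  {"travel": [0,16,-10],"delta_rot": [0,0,0],"fingers": 1},
  {"travel": [0,16,-11],"delta_rot": [0,0,0],"fingers": 1},
  {"travel": [0,17,-8],"delta_rot": [0,0,0],"fingers": 1},
  {"travel": [0,17,-8],"delta_rot": [0,0,0],"fingers": 1},
  {"travel": [0,18,-5],"delta_rot": [0,0,0],"fingers": 1},
  {"travel": [0,18,-5],"delta_rot": [0,0,0],"fingers": 1},
  {"travel": [0,18,-2],"delta_rot": [0,0,0],"fingers": 1},
  {"travel": [0,18,-1],"delta_rot": [0,0,0],"fingers": 1},
  {"travel": [0,18,0],"delta_rot": [0,0,0],"fingers": 1},
  {"travel": [0,18,0],"delta_rot": [0,0,0],"fingers": 1},
  {"travel": [0,0,0],"delta_rot": [0,0,0],"fingers": 1},
])

```text
clock: 5.0
eef_pos: [622.2, 66.1, 186.0]
eef_rot: [-3.141, -0.0, 1.645]
wrist_force: [0.2, 0.6, -0.3]
finger_gap: 0.3
```

Emit:
send_rows([
  {"travel": [0,12,3],"delta_rot": [0,0,0],"fingers": 1},
  {"travel": [0,12,3],"delta_rot": [0,0,0],"fingers": 1},
  {"travel": [0,10,3],"delta_rot": [0,0,0],"fingers": 1},
  {"travel": [0,0,0],"delta_rot": [0,0,0],"fingers": 1},
])

```text
clock: 5.5
eef_pos: [656.2, 67.4, 176.9]
eef_rot: [-3.141, 0.0, 1.643]
wrist_force: [0.1, 0.4, -0.0]
finger_gap: 0.5
```

Run:
```python
from h import *
np.set_printoptions(precision=1,suppress=True)
for n in('wrist','scene','side'):
  c=shot(n);save(c,n+'2.png')
  for t in('ledge',)+(('rack','stored0_mid','stored1_mid','stored2_mid') if n!='wrist' else ()): print(n,t,[(round(d['confidence'],2),toorg(tw(c,d['at']))) for d in tip_of(t,n)])
```

```text
wrist ledge [(0.78, array([ 78.2,  -2.1, 157.1]))]
scene ledge [(0.76, array([ 75.9,   0. , 160.4]))]
scene rack [(0.92, array([-53.2,   2.4,  13. ]))]
scene stored0_mid [(0.66, array([-49.8, -31.7,  39.2])), (0.47, array([-143.3,  291.4,    0.8]))]
scene stored1_mid []
scene stored2_mid []
side ledge [(0.75, array([ 75.5,  -4.2, 158.8]))]
side rack [(0.87, array([-50.6,   1.3,  13.4]))]
side stored0_mid [(0.44, array([-51.4, -33.7,  40. ]))]
side stored1_mid [(0.7, array([-49.9,  41.2,  36.4])), (0.6, array([-50.8,  -6.8,  37.8]))]
side stored2_mid [(0.52, array([-49.2,  37. ,  36.6]))]
```

The networks place the ledge at org (77, -2, 159), which is fully open. The boxes are near y = -33, -7 and +39. Next I move above the rack for a close look.

Emit:
send_rows([
  {"travel": [0,-25,-15],"delta_rot": [0,0,0],"fingers": 1},
  {"travel": [0,-30,-15],"delta_rot": [0,0,0],"fingers": 0},
  {"travel": [0,-30,0],"delta_rot": [0,0,0],"fingers": -1},
  {"travel": [0,-23,0],"delta_rot": [0,0,0],"fingers": -1},
  {"travel": [0,0,0],"delta_rot": [0,0,0],"fingers": -1},
  {"travel": [0,0,0],"delta_rot": [0,0,0],"fingers": -1},
])

```text
clock: 6.95
eef_pos: [548.9, 59.5, 207.6]
eef_rot: [3.141, 0.0, 1.643]
wrist_force: [0.3, -0.3, -0.6]
finger_gap: 46.8
```

```bash
cat > tops.py <<'E'
from h import *
import sys
np.set_printoptions(precision=1,suppress=True)
s=manip.read_state(); print(toorg(s['eef_pos']),s['eef_rot'],s['finger_gap'],s['clock'])
c=shot('wrist');save(c,sys.argv[1]); P=(cloud(c)-O)@OR; col=c['color'].astype(int)
m=(c['z_map']>0)&(abs(P[...,2]-70)<10)&(abs(P[...,0]+52)<45)&(abs(P[...,1])<70)&(col[...,2]>1.2*col[...,0])
k,l,st,ce=cv2.connectedComponentsWithStats(m.astype(np.uint8))
for i in range(1,k):
    if st[i,4]>150:
        q=P[l==i]; print(st[i,:4],len(q),cv2.minAreaRect(q[:,:2].astype(np.float32)),np.median(q[:,2]))
print('rack',[(d['confidence'],toorg(tw(c,d['at']))) for d in tip_of('rack','wrist')])
for t in('stored0_mid','stored1_mid','stored2_mid'): print(t,[(round(d['confidence'],2),toorg(tw(c,d['at']))) for d in tip_of(t,'wrist')])
E
python3 tops.py w3.png
```

```text
[-50.6   1.5 207.6] [3.1 0.  1.6] 46.81308305937958 6.95
[239 144  67  34] 2154 ((-50.32835006713867, 38.57776641845703), (53.384681701660156, 26.0249080657959), 0.7012783885002136) 69.42806196014102
[240 189  65  33] 2012 ((-50.391021728515625, 0.5295639038085938), (53.68580627441406, 26.259536743164062), 0.7641714811325073) 69.3373811445522
[242 228  62  31] 1854 ((-50.46961975097656, -33.61137390136719), (26.27765464782715, 52.91994857788086), 89.25870513916016) 69.36920507310425
rack [(0.7, array([-52.1,  -1.8,   8. ]))]
stored0_mid [(0.79, array([-49.7, -34.6,  38.8]))]
stored1_mid [(0.57, array([-49.5,  -0.8,  40.8]))]
stored2_mid [(0.78, array([-51.9,  34.7,  42.2]))]
```

View pics/w3.png

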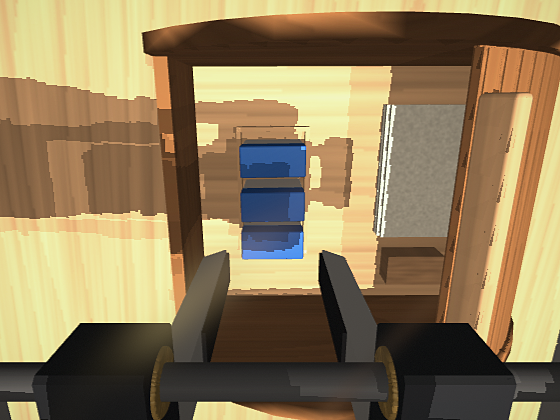

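The picture shows three blue lids at rows 144–260 in the organiser's rack. Their y is +38.6, +0.5 and -33.6 and their x is -50.4. I'll grip box 2 across its 54 mm side and slide it slowly towards -y, pushing the row along.

Emit:
send_rows([
  {"travel": [18,0,10],"delta_rot": [0,0,0],"fingers": -1},
  {"travel": [19,0,20],"delta_rot": [0,0,0],"fingers": -1},
  {"travel": [0,0,25],"delta_rot": [0,0,0],"fingers": -1},
  {"travel": [0,0,0],"delta_rot": [0,0,0],"fingers": -1},
  {"travel": [0,0,25],"delta_rot": [0,0,0],"fingers": -1},
  {"travel": [0,0,25],"delta_rot": [0,0,0],"fingers": -1},
  {"travel": [0,0,25],"delta_rot": [0,0,0],"fingers": -1},
  {"travel": [0,0,20],"delta_rot": [0,0,0],"fingers": -1},
  {"travel": [0,0,8],"delta_rot": [0,0,0],"fingers": -1},
  {"travel": [0,0,0],"delta_rot": [0,0,0],"fingers": 0.2},
  {"travel": [0,0,0],"delta_rot": [0,0,0],"fingers": 0.2},
  {"travel": [0,0,0],"delta_rot": [0,0,0],"fingers": 0.2},
  {"travel": [0,0,0],"delta_rot": [0,0,0],"fingers": 0.2},
  {"travel": [0,0,0],"delta_rot": [0,0,0],"fingers": 0.2},
  {"travel": [0,0,0],"delta_rot": [0,0,0],"fingers": 0.2},
], grip_force=8)

```text
clock: 9.07
eef_pos: [545.8, 96.4, 49.7]
eef_rot: [3.141, -0.0, 1.643]
wrist_force: [-1.4, 0.3, 4.4]
finger_gap: 53.8
```

Emit:
send_rows([
  {"travel": [-3,0,0],"delta_rot": [0,0,0],"fingers": 0.2},
  {"travel": [-3,0,0],"delta_rot": [0,0,0],"fingers": 0.2},
  {"travel": [-3,0,0],"delta_rot": [0,0,0],"fingers": 0.2},
  {"travel": [-3,0,0],"delta_rot": [0,0,0],"fingers": 0.2},
  {"travel": [-3,0,0],"delta_rot": [0,0,0],"fingers": 0.2},
  {"travel": [-3,0,0],"delta_rot": [0,0,0],"fingers": 0.2},
  {"travel": [-3,0,0],"delta_rot": [0,0,0],"fingers": 0.2},
  {"travel": [-3,0,0],"delta_rot": [0,0,0],"fingers": 0.2},
  {"travel": [-3,0,0],"delta_rot": [0,0,0],"fingers": 0.2},
  {"travel": [-3,0,0],"delta_rot": [0,0,0],"fingers": 0.2},
  {"travel": [0,0,0],"delta_rot": [0,0,0],"fingers": 0.2},
])

```text
clock: 10.45
eef_pos: [548.1, 66.2, 49.7]
eef_rot: [3.141, -0.0, 1.643]
wrist_force: [-0.3, 1.9, 5.4]
finger_gap: 54.3
```

Release and lift, then look.

Emit:
send_rows([
  {"travel": [0,0,0],"delta_rot": [0,0,0],"fingers": -1},
  {"travel": [0,0,0],"delta_rot": [0,0,0],"fingers": -1},
  {"travel": [0,0,0],"delta_rot": [0,0,0],"fingers": -1},
  {"travel": [0,0,0],"delta_rot": [0,0,0],"fingers": -1},
  {"travel": [0,0,-15],"delta_rot": [0,0,0],"fingers": -1},
  {"travel": [0,0,-35],"delta_rot": [0,0,0],"fingers": -1},
  {"travel": [0,0,-50],"delta_rot": [0,0,0],"fingers": -1},
  {"travel": [0,0,-50],"delta_rot": [0,0,0],"fingers": -1},
  {"travel": [0,0,-10],"delta_rot": [0,0,0],"fingers": -1},
  {"travel": [0,0,0],"delta_rot": [0,0,0],"fingers": -1},
])

```text
clock: 11.7
eef_pos: [547.7, 66.5, 209.9]
eef_rot: [3.141, 0.0, 1.643]
wrist_force: [-1.0, -0.1, 0.2]
finger_gap: 94.1
```

```bash
python3 tops.py w4.png
python3 - <<'E'
from h import *
p=np.array([604.8,363.7,0])
print('to newbox'); plan([[604.8,363.7,215]],yaw=np.pi/2+.125,step=45)
E
```

```text
[-51.3   8.6 209.9] [3.1 0.  1.6] 94.06536963530337 11.7
[242 188  64  87] 5291 ((-50.22113037109375, -17.199325561523438), (78.07913970947266, 54.06049346923828), 89.7173843383789) 69.39561093229268
rack [(0.41, array([-50.9,   6. ,  42. ]))]
stored0_mid [(0.97, array([-51.3, -44.2,  41. ]))]
stored1_mid [(0.63, array([-48.1, -15.7,  43.2]))]
stored2_mid [(0.6, array([-53.3,   8.5,  42.1]))]
to newbox
travel [42, 11, -1] rot [-0.0, -0.0, -0.4]
travel [42, 12, -1] rot [-0.0, -0.0, -0.4]
travel [42, 12, -1] rot [-0.0, -0.0, -0.4]
travel [42, 12, -1] rot [-0.0, -0.0, -0.4]
travel [41, 12, -1] rot [-0.0, -0.0, -0.4]
travel [41, 13, -1] rot [-0.0, -0.0, -0.4]
travel [41, 13, -1] rot [-0.0, -0.0, -0.4]
--
```

View pics/w4.png

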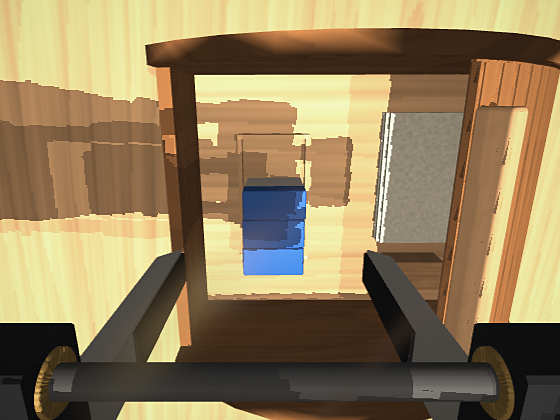

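The lids now form one block at rows 186–275, y from -56 to +22. The free slot runs up to the rim at row ~134. I'll measure the rim quickly before leaving.

Run:
```python
from h import *
np.set_printoptions(precision=1,suppress=True)
c=shot('wrist');P=(cloud(c)-O)@OR
for u in(265,275,285):
    print([(r,P[r,u,1].round(1),P[r,u,2].round(1)) for r in range(126,182,4)])
for v in(145,160,170): print([(u,P[v,u,0].round(1),P[v,u,2].round(1)) for u in list(range(232,252,3))+list(range(298,318,3))])
```

```text
[(126, np.float64(69.9), np.float64(10.1)), (130, np.float64(66.2), np.float64(10.6)), (134, np.float64(62.8), np.float64(14.9)), (138, np.float64(59.6), np.float64(20.0)), (142, np.float64(54.9), np.float64(10.1)), (146, np.float64(51.0), np.float64(9.1)), (150, np.float64(47.3), np.float64(10.6)), (154, np.float64(43.5), np.float64(10.6)), (158, np.float64(39.7), np.float64(10.7)), (162, np.float64(35.6), np.float64(9.6)), (166, np.float64(31.7), np.float64(9.6)), (170, np.float64(27.7), np.float64(9.4)), (174, np.float64(23.6), np.float64(8.8)), (178, np.float64(92.9), np.float64(367.9))]
[(126, np.float64(69.8), np.float64(9.2)), (130, np.float64(66.0), np.float64(8.8)), (134, np.float64(62.9), np.float64(16.3)), (138, np.float64(59.7), np.float64(21.2)), (142, np.float64(55.0), np.float64(10.8)), (146, np.float64(51.1), np.float64(9.8)), (150, np.float64(47.2), np.float64(9.8)), (154, np.float64(43.3), np.float64(9.3)), (158, np.float64(39.4), np.float64(9.2)), (162, np.float64(35.8), np.float64(10.6)), (166, np.float64(31.5), np.float64(8.6)), (170, np.float64(27.8), np.float64
[... 1810 characters left out ...]
t64(20.3)), (313, np.float64(-12.5), np.float64(9.8)), (316, np.float64(-9.5), np.float64(9.6))]
[(232, np.float64(-91.5), np.float64(9.8)), (235, np.float64(-88.7), np.float64(8.7)), (238, np.float64(-85.7), np.float64(9.5)), (241, np.float64(-81.9), np.float64(18.6)), (244, np.float64(-79.9), np.float64(8.6)), (247, np.float64(-76.9), np.float64(9.4)), (250, np.float64(-74.1), np.float64(7.3)), (298, np.float64(-26.9), np.float64(9.4)), (301, np.float64(-23.9), np.float64(9.7)), (304, np.float64(-21.0), np.float64(9.5)), (307, np.float64(-18.9), np.float64(18.8)), (310, np.float64(-15.0), np.float64(8.9)), (313, np.float64(-12.0), np.float64(8.4)), (316, np.float64(-9.2), np.float64(8.9))]
```

Emit:
send_rows([
  {"travel": [42,12,-1],"delta_rot": [0,0,-0.4],"fingers": -1},
  {"travel": [42,12,-1],"delta_rot": [0,0,-0.4],"fingers": -1},
  {"travel": [42,12,-1],"delta_rot": [0,0,-0.4],"fingers": -1},
  {"travel": [42,12,-1],"delta_rot": [0,0,-0.4],"fingers": -1},
  {"travel": [42,12,-1],"delta_rot": [0,0,-0.4],"fingers": -1},
  {"travel": [41,13,-1],"delta_rot": [0,0,-0.4],"fingers": -1},
  {"travel": [41,13,0],"delta_rot": [0,0,-0.4],"fingers": -1},
  {"travel": [0,0,0],"delta_rot": [0,0,0],"fingers": -1},
])

```text
clock: 13.0
eef_pos: [605.7, 367.6, 213.5]
eef_rot: [-3.14, 0.001, 1.695]
wrist_force: [0.0, -0.3, 0.9]
finger_gap: 94.0
```

Run:
```python
from h import *
np.set_printoptions(precision=1,suppress=True)
s=manip.read_state(); print(s['eef_pos'],s['eef_rot'])
c=shot('wrist');save(c,'w5.png');P=cloud(c);col=c['color'].astype(int)
m=(c['z_map']>0)&(abs(P[...,2]-60)<10)&(abs(P[...,0]-605)<70)&(abs(P[...,1]-364)<70)&(col[...,2]>1.2*col[...,0])&(col[...,2]>1.2*col[...,1])
q=P[m];print(len(q),cv2.minAreaRect(q[:,:2].astype(np.float32)),np.median(q[:,2]))
print([(d['confidence'],tw(c,d['at'])) for d in tip_of('newbox_mid','wrist')])
```

```text
[605.7 367.6 213.5] [-3.1  0.   1.7]
1781 ((604.841064453125, 363.6243896484375), (53.13204574584961, 25.81769561767578), 7.919482707977295) 59.31622020339239
[(0.91, array([603. , 443.1,  31. ])), (0.75, array([603.6, 368.7,  30.4])), (0.65, array([548.9, 278.7,  26.6]))]
```

Rack inside: x from -80 to -20.5 (centre -50.3), slot y from 22 to 58 (centre 40). The new box is at world (604.8, 363.6) with yaw 7.9°. Grasping it now.

Emit:
send_rows([
  {"travel": [-4,-1,20],"delta_rot": [0,0,-0.8],"fingers": -1},
  {"travel": [0,0,35],"delta_rot": [0,0,0],"fingers": -1},
  {"travel": [0,0,35],"delta_rot": [0,0,0],"fingers": -1},
  {"travel": [0,0,35],"delta_rot": [0,0,0],"fingers": -1},
  {"travel": [0,0,30],"delta_rot": [0,0,0],"fingers": -1},
  {"travel": [0,0,13],"delta_rot": [0,0,0],"fingers": -1},
  {"travel": [0,0,0],"delta_rot": [0,0,0],"fingers": 0.3},
  {"travel": [0,0,0],"delta_rot": [0,0,0],"fingers": 0.3},
  {"travel": [0,0,0],"delta_rot": [0,0,0],"fingers": 0.3},
  {"travel": [0,0,0],"delta_rot": [0,0,0],"fingers": 0.3},
  {"travel": [0,0,0],"delta_rot": [0,0,0],"fingers": 0.3},
  {"travel": [0,0,0],"delta_rot": [0,0,0],"fingers": 0.3},
], grip_force=12)

```text
clock: 14.6
eef_pos: [605.9, 361.2, 48.0]
eef_rot: [3.141, -0.0, 1.706]
wrist_force: [-2.3, -0.9, 5.9]
finger_gap: 54.0
```

Emit:
send_rows([
  {"travel": [0,0,-10],"delta_rot": [0,0,0],"fingers": 0.3},
  {"travel": [0,0,-25],"delta_rot": [0,0,0],"fingers": 0.3},
  {"travel": [0,0,-35],"delta_rot": [0,0,0],"fingers": 0.3},
  {"travel": [0,0,-35],"delta_rot": [0,0,0],"fingers": 0.3},
  {"travel": [0,0,-35],"delta_rot": [0,0,0],"fingers": 0.3},
  {"travel": [0,0,-35],"delta_rot": [0,0,0],"fingers": 0.3},
  {"travel": [0,0,-20],"delta_rot": [0,0,0],"fingers": 0.3},
  {"travel": [0,0,0],"delta_rot": [0,0,0],"fingers": 0.3},
])

```text
clock: 15.6
eef_pos: [606.1, 361.3, 244.3]
eef_rot: [3.139, -0.001, 1.706]
wrist_force: [-0.5, 0.0, -0.8]
finger_gap: 54.0
```

Run:
```python
from h import *
plan([org([-50.3,40,242])],step=30)
```

```text
travel [-25, -9, 0] rot [0.0, -0.0, 0.4]
travel [-25, -9, 0] rot [0.0, -0.0, 0.4]
travel [-25, -9, 0] rot [0.0, -0.0, 0.4]
travel [-25, -9, 0] rot [0.0, -0.0, 0.4]
travel [-26, -9, 0] rot [0.0, -0.0, 0.4]
travel [-26, -9, 0] rot [0.0, -0.0, 0.4]
travel [-26, -9, 0] rot [0.0, -0.0, 0.4]
travel [-26, -8, 0] rot [0.0, -0.0, 0.4]
travel [-26, -8, 0] rot [0.0, -0.0, 0.4]
travel [-26, -8, 0] rot [0.0, -0.0, 0.4]
--
```

Emit:
send_rows([
  {"travel": [-15,-5,0],"delta_rot": [0,0,0.4],"fingers": 0.3},
  {"travel": [-25,-9,0],"delta_rot": [0,0,0.4],"fingers": 0.3},
  {"travel": [-25,-9,0],"delta_rot": [0,0,0.4],"fingers": 0.3},
  {"travel": [-25,-9,0],"delta_rot": [0,0,0.4],"fingers": 0.3},
  {"travel": [-26,-9,0],"delta_rot": [0,0,0.4],"fingers": 0.3},
  {"travel": [-26,-9,0],"delta_rot": [0,0,0.4],"fingers": 0.3},
  {"travel": [-26,-9,0],"delta_rot": [0,0,0.4],"fingers": 0.3},
  {"travel": [-26,-8,0],"delta_rot": [0,0,0.4],"fingers": 0.3},
  {"travel": [-26,-8,0],"delta_rot": [0,0,0.4],"fingers": 0.3},
  {"travel": [-20,-8,0],"delta_rot": [0,0,0.4],"fingers": 0.3},
  {"travel": [-15,-4,0],"delta_rot": [0,0,0],"fingers": 0.3},
  {"travel": [0,0,0],"delta_rot": [0,0,0],"fingers": 0.3},
  {"travel": [0,0,0],"delta_rot": [0,0,0],"fingers": 0.3},
])

```text
clock: 17.23
eef_pos: [544.9, 99.1, 242.4]
eef_rot: [-3.142, -0.0, 1.636]
wrist_force: [-0.3, -0.2, -1.7]
finger_gap: 54.2
```

Run:
```python
from h import *
np.set_printoptions(precision=3,suppress=True)
s=manip.read_state(); print(toorg(s['eef_pos']),s['eef_rot'],s['finger_gap'])
c=shot('wrist');save(c,'w6.png'); P=(cloud(c)-O)@OR; col=c['color'].astype(int)
b=(c['z_map']>0)&(col[...,2]>1.2*col[...,0])&(col[...,2]>1.2*col[...,1])
for lo,hi in((235,280),(60,80)):
    q=P[b&(P[...,2]>lo)&(P[...,2]<hi)&(abs(P[...,0]+50)<60)]; print(len(q),cv2.minAreaRect(q[:,:2].astype(np.float32)),np.median(q[:,2]))
```

```text
[-51.658  41.352 242.369] [-3.142 -0.     1.636] 54.18116946070334
7580 ((-49.634521484375, 43.80216979980469), (26.93524169921875, 55.4925651550293), 89.257080078125) 253.72375762954158
624 ((-49.77718734741211, 17.395771026611328), (52.343902587890625, 8.971518516540527), 0.08658239245414734) 69.18820486525716
```

View pics/w6.png

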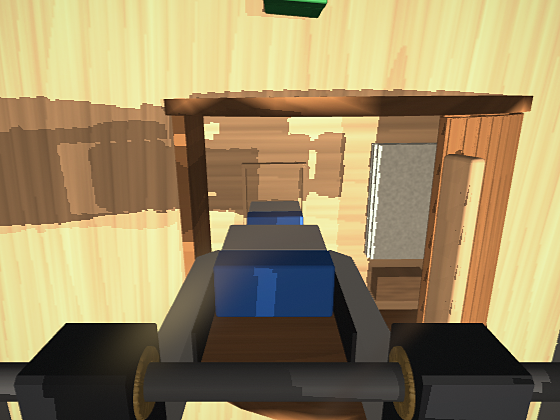

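The box is held upright at org (-49.6, 43.8), with the free slot visible beyond it at rows 165–205. I shift it by (-0.5, -4) and lower it.

Emit:
send_rows([
  {"travel": [-4,-0.5,10],"delta_rot": [0,0,-0.5],"fingers": 0.3},
  {"travel": [0,0,25],"delta_rot": [0,0,0],"fingers": 0.3},
  {"travel": [0,0,25],"delta_rot": [0,0,0],"fingers": 0.3},
  {"travel": [0,0,25],"delta_rot": [0,0,0],"fingers": 0.3},
  {"travel": [0,0,25],"delta_rot": [0,0,0],"fingers": 0.3},
  {"travel": [0,0,20],"delta_rot": [0,0,0],"fingers": 0.3},
  {"travel": [0,0,12],"delta_rot": [0,0,0],"fingers": 0.3},
  {"travel": [0,0,10],"delta_rot": [0,0,0],"fingers": 0.3},
  {"travel": [0,0,8],"delta_rot": [0,0,0],"fingers": 0.3},
  {"travel": [0,0,0],"delta_rot": [0,0,0],"fingers": 0.3},
])

```text
clock: 18.52
eef_pos: [544.5, 94.6, 82.1]
eef_rot: [-3.141, 0.0, 1.645]
wrist_force: [-0.7, 0.2, -0.8]
finger_gap: 54.2
```

Run:
```python
from h import *
np.set_printoptions(precision=3,suppress=True)
s=manip.read_state(); print(toorg(s['eef_pos']),s['eef_rot'],s['wrist_force'])
```

```text
[-52.441  36.886  82.145] [-3.141  0.     1.645] [-0.706  0.177 -0.819]
```

Emit:
send_rows([
  {"travel": [0.5,0,8],"delta_rot": [0,0,0],"fingers": 0.3},
  {"travel": [0,0,6],"delta_rot": [0,0,0],"fingers": 0.3},
  {"travel": [0,0,4],"delta_rot": [0,0,0],"fingers": 0.3},
  {"travel": [0,0,3],"delta_rot": [0,0,0],"fingers": 0.3},
  {"travel": [0,0,2],"delta_rot": [0,0,0],"fingers": 0.3},
  {"travel": [0,0,0],"delta_rot": [0,0,0],"fingers": 0.3},
  {"travel": [0,0,0],"delta_rot": [0,0,0],"fingers": 0.3},
])

```text
clock: 19.4
eef_pos: [544.6, 95.1, 59.6]
eef_rot: [3.141, 0.0, 1.645]
wrist_force: [-0.5, 0.2, -1.6]
finger_gap: 54.1
```

Emit:
send_rows([
  {"travel": [0,0,1.5],"delta_rot": [0,0,0],"fingers": 0.3},
  {"travel": [0,0,1],"delta_rot": [0,0,0],"fingers": 0.3},
  {"travel": [0,0,0],"delta_rot": [0,0,0],"fingers": 0.3},
])

```text
clock: 19.77
eef_pos: [544.7, 95.2, 57.8]
eef_rot: [3.141, 0.0, 1.645]
wrist_force: [-4.6, -0.8, 10.9]
finger_gap: 54.4
```

The upward force at underside height ~10 mm shows it is seated on the floor. Release and lift, then check.

Emit:
send_rows([
  {"travel": [0,0,0],"delta_rot": [0,0,0],"fingers": 0},
  {"travel": [0,0,0],"delta_rot": [0,0,0],"fingers": -1},
  {"travel": [0,0,0],"delta_rot": [0,0,0],"fingers": -1},
  {"travel": [0,0,0],"delta_rot": [0,0,0],"fingers": -1},
  {"travel": [0,0,0],"delta_rot": [0,0,0],"fingers": -1},
  {"travel": [0,0,-10],"delta_rot": [0,0,0],"fingers": -1},
  {"travel": [0,0,-30],"delta_rot": [0,0,0],"fingers": -1},
  {"travel": [-10,0,-45],"delta_rot": [0,0,0],"fingers": -1},
  {"travel": [-15,0,-50],"delta_rot": [0,0,0],"fingers": -1},
  {"travel": [-14,0,-40],"delta_rot": [0,0,0],"fingers": -1},
  {"travel": [0,0,0],"delta_rot": [0,0,0],"fingers": -1},
])

```text
clock: 21.15
eef_pos: [548.4, 55.6, 235.7]
eef_rot: [3.136, 0.0, 1.644]
wrist_force: [0.5, 0.7, -1.2]
finger_gap: 93.7
```

```bash
python3 tops.py w7.png
python3 - <<'E'
from h import *
for n in('scene','side','wrist'):
    c=shot(n); print(n,[(round(d['confidence'],2),toorg(tw(c,d['at'])).round(1)) for t in('ledge','newbox_mid') for d in tip_of(t,n)])
E
```

```text
[-51.4  -2.3 235.7] [3.1 0.  1.6] 93.70286048278702 21.15
[241 136  62  30] 1814 ((-50.892425537109375, 39.70188903808594), (25.652881622314453, 53.62269592285156), 89.814697265625) 69.40527638448175
[243 170  60  83] 4740 ((-50.255271911621094, -17.571617126464844), (78.35907745361328, 54.1316032409668), 89.89781188964844) 69.44541551746697
rack []
stored0_mid [(0.88, array([-50.1, -47. ,  39.3]))]
stored1_mid [(0.77, array([-51.9, -19.8,  44.8]))]
stored2_mid [(0.55, array([-54.2,   7.2,  41.9]))]
scene [(0.74, array([ 75.8,  -0.2, 159.6])), (0.87, array([-34.8, 220.8,  33.3])), (0.61, array([ 23.4, 385.9,  36.1])), (0.52, array([-54.6,  40.1,  39.9]))]
side [(0.69, array([ 74.3,  -1.4, 154.9])), (0.68, array([ 23.2, 382.4,  29.8])), (0.55, array([-28.9, 214.5,  25.4])), (0.51, array([-46. ,  38.8,  37.2]))]
wrist [(0.94, array([ 75.8,  -0.9, 156.8]))]
```

View pics/w7.png

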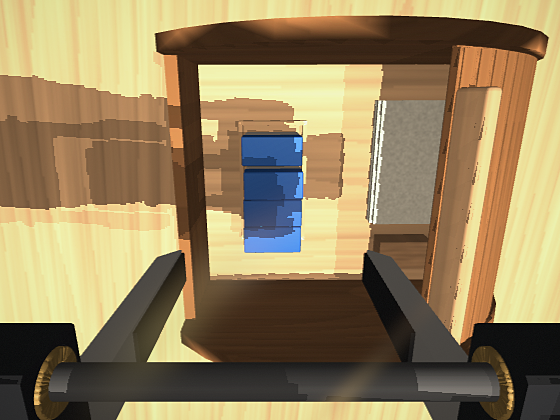

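All four boxes stand: the new one's lid is at row ~150 with its centre at org (-50.9, 39.7), and the stored block is at rows 170–252. Next I compute the closing path behind the ledge.

Run:
```python
from h import *
s=manip.read_state();p=toorg(s['eef_pos'])[[0,2]];tau=0.
def pose(ps):
    t=max(0,(90-ps)*.6); a=np.radians(ps); tr=np.radians(t)
    if ps>=90: C=np.array([-215*np.cos(a),215*np.sin(a)-30-14-4*(ps-90)/24])
    else: C=np.array([-207*np.cos(a),207*np.sin(a)-30]) if ps<80 else np.array([-204*np.cos(a),204*np.sin(a)-30])
    return C+12.5*np.array([np.cos(tr),np.sin(tr)])-19*np.array([np.sin(tr),-np.cos(tr)]),t
G=[(np.array([114.,236]),0),(np.array([114.,168]),0)]
G+=[pose(x) for x in(114,109,104,99,94,90,86,82,78,74,70,66,62,58,54,51,49,48)]
for g,t in G:
    r=np.radians(tau); y=np.array([np.cos(r),np.sin(r)]); z=np.array([np.sin(r),-np.cos(r)]); d=g-p
    print(g.round(1),'t%.1f'%t,'travel y,z',(d@y).round(1),(d@z).round(1),'wx',round(tau-t,2)); p=g;tau=t
```

```text
[114. 236.] t0.0 travel y,z 166.3 -4.1 wx 0.0
[114. 168.] t0.0 travel y,z 0.0 68.0 wx 0
[ 99.9 167.4] t0.0 travel y,z -14.1 0.6 wx 0
[ 82.5 175.1] t0.0 travel y,z -17.5 -7.7 wx 0
[ 64.5 181.3] t0.0 travel y,z -18.0 -6.2 wx 0
[ 46.1 185.9] t0.0 travel y,z -18.4 -4.6 wx 0
[ 27.5 188.8] t0.0 travel y,z -18.6 -3.0 wx 0
[ 12.5 190. ] t0.0 travel y,z -15.0 -1.2 wx 0
[ -2.5 193. ] t2.4 travel y,z -15.0 -3.0 wx -2.4
[-17.5 192. ] t4.8 travel y,z -15.0 0.4 wx -2.4
[-33.  192.9] t7.2 travel y,z -15.4 -2.2 wx -2.4
[-47.9 189.8] t9.6 travel y,z -15.2 1.2 wx -2.4
[-62.5 185.7] t12.0 travel y,z -15.1 1.6 wx -2.4
[-76.8 180.6] t14.4 travel y,z -15.0 2.0 wx -2.4
[-90.7 174.6] t16.8 travel y,z -15.0 2.4 wx -2.4
[-104.1  167.6] t19.2 travel y,z -14.9 2.8 wx -2.4
[-117.   159.7] t21.6 travel y,z -14.8 3.2 wx -2.4
[-126.3  153.3] t23.4 travel y,z -11.0 2.6 wx -1.8
[-132.3  148.7] t24.6 travel y,z -7.3 1.8 wx -1.2
[-135.3  146.3] t25.2 travel y,z -3.7 0.9 wx -0.6
```

Emit:
send_rows([
  {"travel": [0,10,0],"delta_rot": [0,0,0],"fingers": 1},
  {"travel": [0,25,0],"delta_rot": [0,0,0],"fingers": 1},
  {"travel": [1,26,0],"delta_rot": [0,0,0],"fingers": 1},
  {"travel": [1,26,0],"delta_rot": [0,0,0],"fingers": 1},
  {"travel": [0,26,0],"delta_rot": [0,0,0],"fingers": 1},
  {"travel": [0,26,0],"delta_rot": [0,0,0],"fingers": 1},
  {"travel": [0,20,0],"delta_rot": [0,0,0],"fingers": 1},
  {"travel": [0,9,0],"delta_rot": [0,0,0],"fingers": 1},
  {"travel": [0,0,0],"delta_rot": [0,0,0],"fingers": 1},
  {"travel": [0,0,0],"delta_rot": [0,0,0],"fingers": 1},
  {"travel": [0,0,20],"delta_rot": [0,0,0],"fingers": 1},
  {"travel": [0,0,25],"delta_rot": [0,0,0],"fingers": 1},
  {"travel": [0,0,20],"delta_rot": [0,0,0],"fingers": 1},
  {"travel": [0,0,0],"delta_rot": [0,0,0],"fingers": 1},
])

```text
clock: 23.6
eef_pos: [714.1, 70.6, 165.8]
eef_rot: [-3.139, -0.0, 1.645]
wrist_force: [-0.5, 0.0, -0.1]
finger_gap: 0.5
```

Run:
```python
from h import *
s=manip.read_state();print(toorg(s['eef_pos']).round(1),s['eef_rot'])
c=shot('wrist'); print([(round(d['confidence'],2),toorg(tw(c,d['at'])).round(1)) for d in tip_of('ledge','wrist')])
```

```text
[114.9   0.5 165.8] [-3.13907236e+00 -4.47955044e-05  1.64473904e+00]
[(0.62, array([ 75. ,  -0.7, 154.2]))]
```

Emit:
send_rows([
  {"travel": [0,-15,-2],"delta_rot": [0,0,0],"fingers": 1},
  {"travel": [0,-17.5,-8],"delta_rot": [0,0,0],"fingers": 1},
  {"travel": [0,-18,-6],"delta_rot": [0,0,0],"fingers": 1},
  {"travel": [0,-18.5,-5],"delta_rot": [0,0,0],"fingers": 1},
  {"travel": [0,-18.5,-3],"delta_rot": [0,0,0],"fingers": 1},
  {"travel": [0,-15,-1],"delta_rot": [0,0,0],"fingers": 1},
  {"travel": [0,-15,-3],"delta_rot": [-2.4,0,0],"fingers": 1},
  {"travel": [0,-15,0],"delta_rot": [-2.4,0,0],"fingers": 1},
  {"travel": [0,-15,-2],"delta_rot": [-2.4,0,0],"fingers": 1},
  {"travel": [0,0,0],"delta_rot": [0,0,0],"fingers": 1},
])

```text
clock: 24.95
eef_pos: [567.5, 59.7, 196.9]
eef_rot: [3.014, 0.0, 1.645]
wrist_force: [-0.3, 0.1, 0.6]
finger_gap: 0.7
```

Run:
```python
from h import *
s=manip.read_state();print(toorg(s['eef_pos']).round(1),s['eef_rot'],s['wrist_force'])
c=shot('wrist'); print([(round(d['confidence'],2),toorg(tw(c,d['at'])).round(1)) for d in tip_of('ledge','wrist')])
```

```text
[-32.1   0.4 196.9] [3.01351124e+00 1.04263533e-04 1.64474621e+00] [-0.32813242  0.08288381  0.63986534]
[(0.65, array([-41.3,  -0.5, 162.6]))]
```

Emit:
send_rows([
  {"travel": [0,-15,3],"delta_rot": [-2.4,0,0],"fingers": 1},
  {"travel": [0,-15,3.5],"delta_rot": [-2.4,0,0],"fingers": 1},
  {"travel": [0,-15,2],"delta_rot": [-2.4,0,0],"fingers": 1},
  {"travel": [0,-15,2.5],"delta_rot": [-2.4,0,0],"fingers": 1},
  {"travel": [0,-15,3],"delta_rot": [-2.4,0,0],"fingers": 1},
  {"travel": [0,-15,3],"delta_rot": [-2.4,0,0],"fingers": 1},
  {"travel": [0,-11,2.5],"delta_rot": [-1.8,0,0],"fingers": 1},
  {"travel": [0,-4,1],"delta_rot": [-1,0,0],"fingers": 1},
  {"travel": [0,0,0],"delta_rot": [0,0,0],"fingers": 1},
])

```text
clock: 26.18
eef_pos: [472.1, 52.7, 149.3]
eef_rot: [2.716, -0.0, 1.645]
wrist_force: [0.6, 0.3, -0.5]
finger_gap: 0.7
```

Run:
```python
from h import *
s=manip.read_state();print(toorg(s['eef_pos']).round(1),s['eef_rot'],s['wrist_force'])
c=shot('wrist'); print([(round(d['confidence'],2),toorg(tw(c,d['at'])).round(1)) for d in tip_of('ledge','wrist')])
```

```text
[-127.7    0.3  149.3] [ 2.71623246e+00 -4.33804053e-05  1.64475380e+00] [ 0.63910793  0.30332973 -0.5015301 ]
[(0.6, array([-126.5,   -0.6,  116.7]))]
```

Emit:
send_rows([
  {"travel": [0,-3,0.5],"delta_rot": [0,0,0],"fingers": 1},
  {"travel": [0,-3,0.5],"delta_rot": [0,0,0],"fingers": 1},
  {"travel": [0,0,0],"delta_rot": [0,0,0],"fingers": 1},
])

```text
clock: 26.65
eef_pos: [466.7, 52.2, 145.8]
eef_rot: [2.716, 0.0, 1.645]
wrist_force: [-0.4, 1.3, 0.3]
finger_gap: 0.4
```

Emit:
send_rows([
  {"travel": [0,-2,0.5],"delta_rot": [0,0,0],"fingers": 1},
  {"travel": [0,-2,0.5],"delta_rot": [0,0,0],"fingers": 1},
  {"travel": [0,0,0],"delta_rot": [0,0,0],"fingers": 1},
])

```text
clock: 27.02
eef_pos: [465.9, 52.1, 145.6]
eef_rot: [2.708, 0.0, 1.645]
wrist_force: [10.8, 2.6, 8.9]
finger_gap: 0.5
```

Run:
```python
from h import *
s=manip.read_state();print(toorg(s['eef_pos']).round(1),s['eef_rot'],s['wrist_force'])
c=shot('wrist');save(c,'w8.png'); print([(round(d['confidence'],2),toorg(tw(c,d['at'])).round(1)) for d in tip_of('ledge','wrist')])
```

```text
[-133.9    0.2  145.6] [2.70821480e+00 2.52079800e-04 1.64457314e+00] [10.75415323  2.55646285  8.91065069]
[(0.97, array([-129.9,   -3.7,  116.1]))]
```

The force rose to 14 N along the rolling direction and the tool stopped moving, so the cover is on its end stop. Backing off and withdrawing.

Emit:
send_rows([
  {"travel": [0,5,-2],"delta_rot": [0,0,0],"fingers": 1},
  {"travel": [0,3,-10],"delta_rot": [0,0,0],"fingers": 1},
  {"travel": [0,0,-30],"delta_rot": [0,0,0],"fingers": 1},
  {"travel": [0,0,-40],"delta_rot": [0,0,0],"fingers": 1},
  {"travel": [0,0,-40],"delta_rot": [0,0,0],"fingers": 1},
  {"travel": [0,0,-20],"delta_rot": [0,0,0],"fingers": 1},
  {"travel": [0,0,0],"delta_rot": [0,0,0],"fingers": 1},
  {"travel": [0,0,0],"delta_rot": [0,0,0],"fingers": 1},
])

```text
clock: 28.12
eef_pos: [412.1, 48.2, 274.9]
eef_rot: [2.717, -0.0, 1.645]
wrist_force: [-0.1, 0.6, -0.1]
finger_gap: 0.6
```

Run:
```python
from h import *
s=manip.read_state();print(toorg(s['eef_pos']).round(1),s['wrist_force'])
for n in('scene','side','wrist'):
    c=shot(n); P=(cloud(c)-O)@OR; r=np.hypot(P[...,0],P[...,2]+30); k=(c['z_map']>0)&(r>200)&(r<220)&(abs(P[...,1])<90)&(P[...,2]>80)&(P[...,0]<0)
    save(c,n+'9.png')
    print(n,'ledge pts ang',np.degrees(np.median(np.arctan2(P[k][:,2]+30,-P[k][:,0]))).round(1),k.sum(),[(t,round(d['confidence'],2),toorg(tw(c,d['at'])).round(1),tw(c,d['at']).round(0)) for t in('ledge','mug','tape','jar') for d in tip_of(t,n)[:1]])
```

```text
[-187.9    0.3  274.9] [-0.1006705   0.64393633 -0.0684379 ]
scene ledge pts ang 49.3 431 [('ledge', 0.6, array([-129.1,    1. ,  120.4]), array([471.,  53., 120.])), ('mug', 0.71, array([-1.757e+02, -3.837e+02,  3.000e-01]), array([ 452., -334.,    0.])), ('tape', 0.56, array([ -38.7, -413.5,    0.5]), array([ 591., -354.,    1.])), ('jar', 0.59, array([-141.4,  291.6,    1.4]), array([437., 342.,   1.]))]
side ledge pts ang 49.2 382 [('ledge', 0.63, array([-133.9,   -2.3,  114.3]), array([466.,  50., 114.])), ('mug', 0.9, array([-169.3, -391.4,   -3.7]), array([ 459., -341.,   -4.])), ('tape', 0.97, array([ -35.2, -419.2,    2.4]), array([ 595., -359.,    2.])), ('jar', 0.58, array([-142.9,  287.2,   -3.9]), array([436., 338.,  -4.]))]
wrist ledge pts ang 48.6 2630 [('ledge', 0.67, array([-130.8,   -2.4,  115.4]), array([469.,  50., 115.]))]
```

View pics/scene9.png

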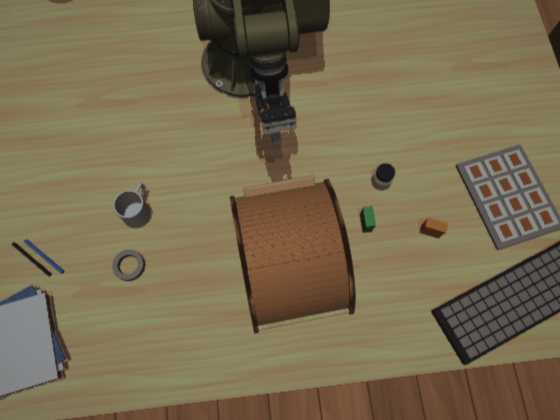

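The scene picture shows the cover shut, with the ledge at (280,186) and the gripper clear at (275,115). The blue box is gone from the desk, and the mug, tape and jar are where they were. Handing in.

```bash
python3 -c "
from cell import manip
print(manip.sign_off())"
```

```text
the job is handed in; nothing more can be done
None
```

The job is handed in at about 28 s of the allowed 72 s. The cover was rolled open and the stored row slid about 30 mm towards -y. The blue slide box was stood upright in the freed slot and the cover rolled shut. No verdict was reported.

**Boxes (before shutting the cover):** All four lids were level at about 69 mm. The new box was at y ≈ +40 mm and within 1 mm of the rack's measured centre line. The stored boxes stood in one block, from y ≈ -57 to +21 mm. I could not look at them again once the cover was shut.

**Cover:** I pushed it until it stopped moving and the force rose to about 14 N, which I took as the end stop. The visible ledge surface was then at about 49°, where its upper face should be when fully shut. The cameras put the ledge centre between 47° and 49° against the nominal 47°.

**Bystanders:** The mug, tape and jar showed within about 6 mm of their starting positions. The arm was clear of everything, with no load on the wrist.

**Disagreements:**
- My organiser origin looks about 4 mm off along x: the rack measured at -50 mm instead of -55 mm. I placed the box by the measured rim instead of the nominal position.
- The side camera's first fit of the new box was wrong because it caught another object. The scene and wrist cameras agreed, so I used those.

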